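# Lock the robot kit case with the square key

### The arm

A 6-joint arm with a two-finger parallel gripper is mounted at the origin on the work surface. World frame = base frame: x ahead of the robot, y to its left, z up, the work surface at z = 0. Lengths are in m, angles in rad, forces in N, time in s.
With the tool pointing down it reaches from about 0.25 to 0.725 m from the base axis. Payload 4 kg.
Tool frame: the origin (TCP) lies midway between the tips of the shut fingers; the grasp point (between the pads) lies 19 mm behind it (bot.grasp_offset is the distance from the TCP to the grasp point, in m); z points along the fingers, y is the direction in which the jaws open and shut (so a half turn about z gives the same grasp; the last joint's range is limited). The gripper opens to 85 mm and grips with 20 to 120 N. Pads are 22 mm wide; open, the fingers measure 114 mm over their backs; the gripper's body (76 mm by 85 mm) begins 54 mm behind the grasp point. The pads swing forward as they close: fully open they stand 13 mm farther back than shut.
Start: joints at [1.307, 0.241, 0.005, 1.335, 0, 1.571], TCP at [0.13, 0.483, 0.231] pointing down, gripper open.
Joint ranges: [-2.72, 2.72], [-1.05, 1.87], [-1.09, 1.28], [-1.99, 2.15], [-1.42, 1.44], [-3.14, 3.14]. Speed limits (rad/s): [2.79, 2.79, 3.14, 3.14, 3.14, 3.14].

### API

Orientations are given as a unit quaternion [x, y, z, w].
In Python, from workcell import sensors, optics, bot gives the robot as it stands.
- The arm moves only by the tool apply_moves, never from a script. Its argument "plan" is one flat list of numbers, 6 for each row, row after row: the shift along the tool's x, y, z in m, then the turn, a rotation vector about the tool's x, y, z in rad. In form: [tx, ty, tz, ax, ay, az, tx, ty, tz, ax, ay, az, ...]. A call has 1 to 12 rows; each row is the pose to reach, as a shift and turn from the pose commanded when the call began, along the tool's axes at that moment; what a row does not reach only later rows make up. A row lasts 1/12 s, in which the tool goes at most 41.7 mm and 7.16 degrees, less where a joint would pass 70% of its speed; a pose out of reach is approached as far as the arm can. A call with a gripper value outside its range is refused whole. "grip" is the finger opening in m, from 0 to 0.0854, set as the call begins (left out, the last holds). The fingers move at their own pace and stop on an object; the grip force is fixed at half the most. Time passes only in rows, so rows that repeat a pose let the fingers close. It gives the time, the measured TCP pose, the force and the opening at its end, in the units of the state.
- sensors.get_obs(): the state, without advancing time (a new reading comes with each control period).
- optics.camera(name): name is "scene" or "top"; returns a dict with "pixels" (480x640x3 uint8, red, green, blue), "fx", "fy", "cx", "cy" (pixels), "pose" (4x4, takes a point from camera to world coordinates). Camera axes: x right, y up, looking along -z (the intrinsics and any distortion apply to the point x, -y, -z); pixel columns grow to the right and rows downward; lengths in m; the calibration is good to about 2 mm. A picture is of the moment at which its call begins. There is no depth.
- bot.job_done(): hands the job in, once; it reports no verdict.
The state is a dict: "clock": time; "joint_pos": joint angles; "joint_vel": joint speeds; "tau": joint torques, N m; "eef_pos": TCP position; "tool_rot": TCP orientation; "ft_force": force on the tool from outside, world axes, zero at the start; "ft_torque": the same for the moment, N m; "grip_width": finger opening in m.
Only numpy, scipy, OpenCV 4.12 (cv2) and the standard library are available. Lean on these libraries where they do the work, as an engineer would, in place of code of your own. Each camera call takes 0.05 s, during which the arm holds its last target.

### The job

Lock the robotics kit case: take the square key out of its stand, feel for the square socket at the bottom of the round well in the case's lid, push the key in fully home, and turn it clockwise (seen from above) gently against its stop. Leave the key standing upright in the lock and let go; press gently throughout, do not force the key against the lock, and do not disturb the other things lying about.

Things in the scene. Friction and masses are not known exactly. Their poses are not given: they have to be found in the camera images.
- key_grip (a point): Centre of the flat handle of the loose steel key. It stands upright in its stand: 79 mm tall, 80 g. Handle: 26 mm (x) by 12 mm (y) by 34 mm high, pinched across the 12 mm. Below it a square shank, 10 x 10 x 45 mm, sides parallel to the handle's, the last 3 mm tapering to 8 x 8 mm. z points up; the tip is 62 mm below this point.
- key_tip (a point): Centre of the key's lower end face (8 x 8 mm), on the key's axis; z points up along the key.
- stand: Black key stand, a fixed block 70 x 70 x 30 mm on the table with a 12 x 12 mm square hole 24 mm deep in its top, in which the key stands with 1 mm play each side. Origin at the centre of its underside.
- case: Closed blue kit case with a grey lid, fixed on the table, 200 (x) x 260 (y) x 75 mm high. Origin at the centre of its underside. A round well in the lid, 45 mm from the centre towards its -x side, holds the lock.
- lock_mouth (a point): Mouth centre of the lid's round well, level with the lid's top (z up; x, y along the case). The well is 40 mm wide, 12 mm deep; its bottom is the core's flat face with an 11.8 mm square socket, 14 mm deep (floor 26 mm below here). The socket is NOT centred: it lies up to 6 mm off in x and in y, differently each time and unmeasured, and never shifts sideways. Key home: handle's underside 19 mm above the lid.
- lock (a joint): Turn of the steel lock core about its socket's vertical axis, rad, growing clockwise from above: 0 open, 1.4 locked at a hard stop. At 0 the socket's sides are parallel to the case's x and y; at q they are turned clockwise by q. Starts at 0 to 0.5, takes about 0.06 N m to turn, stays where left. Locked, the core's white line faces the white mark on the lid.
- wheel_mid (a point): Centre of a loose black rubber wheel, 52 mm across, 16 mm high, lying flat on the lid. Leave it alone.
- motor_mid (a point): Centre of the gearbox (30 x 24 x 20 mm) of a small loose motor lying on the lid, its steel barrel (16 mm thick, 22 mm long) along +x. Leave it alone.
- driver_grip (a point): Middle of the black handle of a loose screwdriver lying on the table. Leave it alone.
- pinbox_mid (a point): Centre of a loose clear plastic parts box, 100 x 70 x 35 mm, on the table. Leave it alone.

How it is judged:
By the outcome, as a careful person would: the job done as asked, in the order asked, and still so for the second after the job is handed in, with the robot touching nothing.
It also fails if it takes over 67 s, if anything falls off the work surface, if the arm or the gripper's body presses on something with over 40 N, if the wrist force passes 120 N, or if a joint passes its speed limit or range.

## Working session

There is one attempt and no reset: what is moved stays moved. The work goes in short steps, Python scripts to look and compute and a tool call to move; the robot and the scene stay as the last step left them, time stands still between calls to the robot, and variables do not carry over. Pictures are saved under pics/ and viewed, and the job is handed in when it is done.

Besides the shell and the picture viewer there is one more tool, called after "Request:" as name(argument=value, ...) on one line, values as JSON. apply_moves: Moves the arm, as the interface text tells. Its arguments: {"type":"object","properties":{"plan":{"type":"array","items":{"type":"number"}},"grip":{"type":"number"}},"required":["plan"]}

```bash
ls; mkdir -p pics; python3 - <<'E'
from workcell import sensors, optics, bot
import cv2,numpy as np
o=sensors.get_obs()
for k,v in o.items(): print(k,np.round(v,4))
for n in("scene","top"):
    c=optics.camera(n); cv2.imwrite(f"pics/{n}0.png",c["pixels"][:,:,::-1])
    print(n,{k:v for k,v in c.items() if k not in("pixels","pose")}); print(np.round(c["pose"],4))
E
```

```text
pics
clock 0.0
joint_pos [ 1.307   0.2414  0.0037  1.3352 -0.      1.5708]
joint_vel [0.0017 0.0012 0.0001 0.0009 0.0001 0.0026]
tau [-2.00000e-04 -3.72320e+01  2.52407e+01  1.70000e-02 -0.00000e+00
 -0.00000e+00]
eef_pos [0.1302 0.4821 0.2304]
tool_rot [ 1.315e-01  9.913e-01 -1.000e-03 -1.000e-04]
ft_force [-0.4354  0.9773 -0.046 ]
ft_torque [ 0.0205  0.0177 -0.0441]
grip_width 0.0851
scene {'fx': 485.9324105969694, 'fy': 485.9324105969694, 'cx': 320.187330824467, 'cy': 245.77550969840047}
[[ 0.7731 -0.4094  0.4845  1.1209]
 [ 0.6342  0.5133 -0.5782 -0.6788]
 [-0.012   0.7543  0.6565  0.8316]
 [ 0.      0.      0.      1.    ]]
top {'fx': 444.13241477650666, 'fy': 444.13241477650666, 'cx': 321.4456455450494, 'cy': 245.19169750609623}
[[-0.0124  0.9981 -0.0609  0.4846]
 [-0.9999 -0.0126 -0.0024 -0.0208]
 [-0.0032  0.0609  0.9981  1.2463]
 [ 0.      0.      0.      1.    ]]
```

View pics/scene0.png

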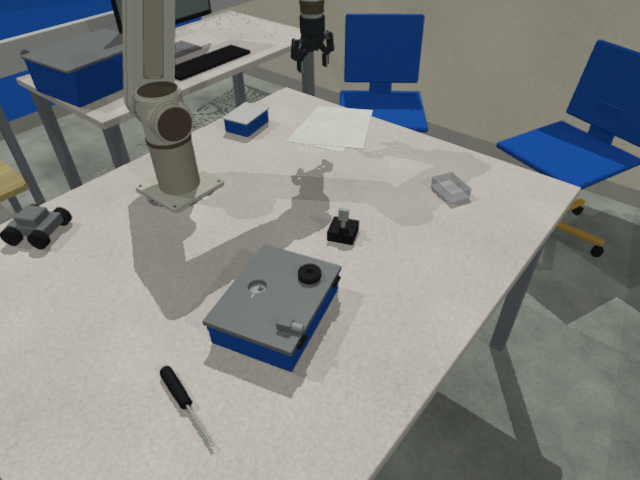

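View pics/top0.png

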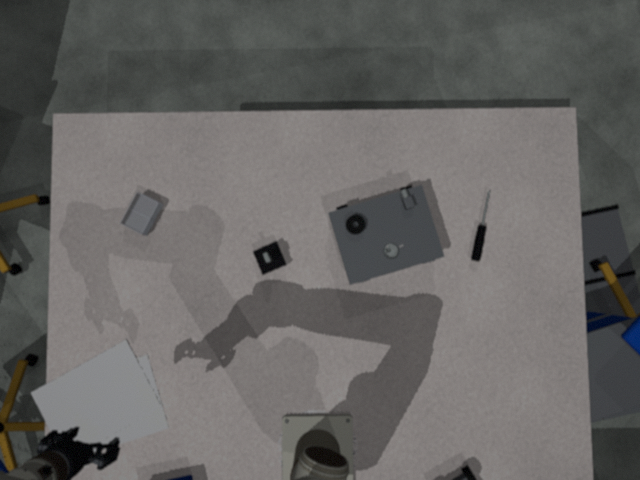

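Scene: stand at about (343,228), well at (257,288). Top: key at (267,257), well at (393,251), the wheel (356,224) and the motor (408,198). I'll enlarge these areas.

```bash
python3 - <<'E'
import cv2,numpy as np
t=cv2.imread("pics/top0.png");s=cv2.imread("pics/scene0.png")
def crop(im,x,y,w,h,f): return cv2.resize(im[y:y+h,x:x+w],None,fx=f,fy=f,interpolation=cv2.INTER_CUBIC)
cv2.imwrite("pics/c1.png",np.vstack([np.hstack([crop(t,245,235,50,40,8),crop(t,370,230,50,40,8)]),np.hstack([crop(s,320,200,50,40,8),crop(s,232,270,50,40,8)])]))
cv2.imwrite("pics/c2.png",crop(t,320,170,130,120,5))
E
```

```text
(no output)
```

View pics/c1.png

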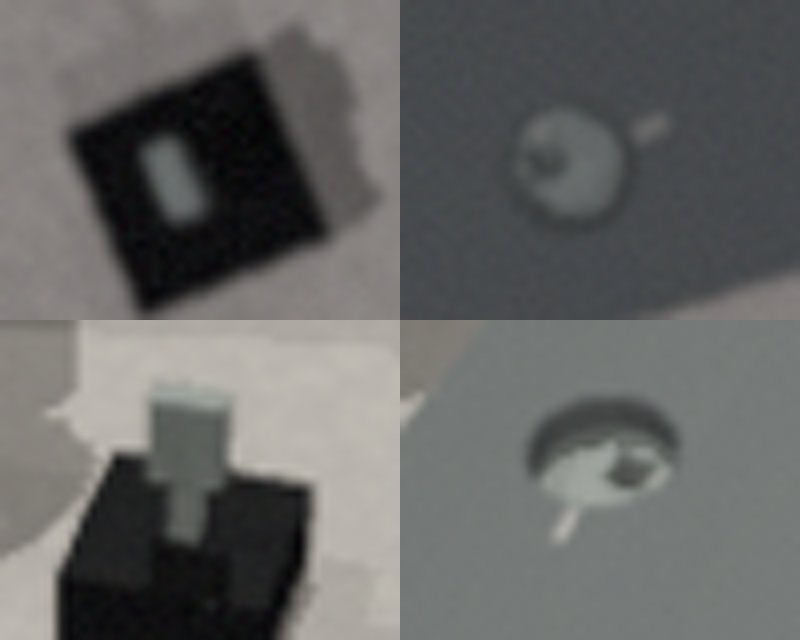

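View pics/c2.png

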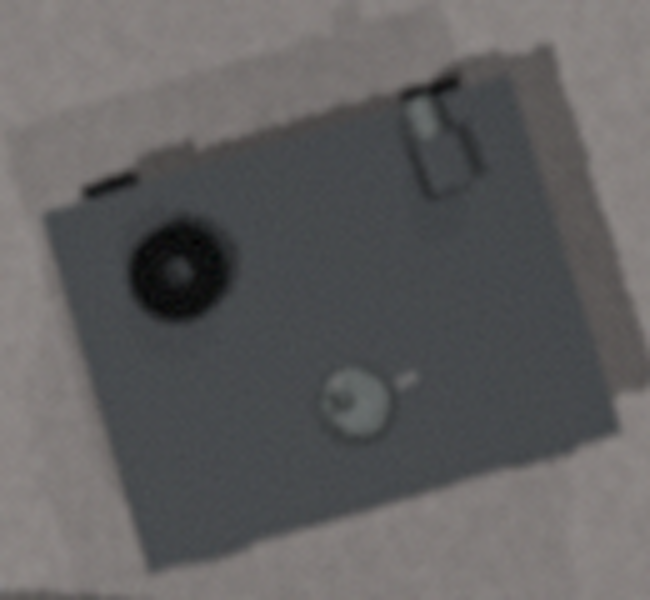

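```bash
cat > h.py <<'E'
import numpy as np,cv2
from workcell import sensors,optics,bot
from scipy.spatial.transform import Rotation as R
def ray(c,u,v):
    d=np.array([(u-c["cx"])/c["fx"],-(v-c["cy"])/c["fy"],-1.0]); P=c["pose"]
    return P[:3,3],P[:3,:3]@d
def onz(c,u,v,z):
    o,d=ray(c,u,v); return o+d*(z-o[2])/d[2]
def proj(c,p):
    q=np.linalg.inv(c["pose"])@np.r_[p,1]; return np.array([c["cx"]+c["fx"]*q[0]/-q[2],c["cy"]-c["fy"]*q[1]/-q[2]])
def tri(rs):
    A=np.zeros((3,3));b=np.zeros(3)
    for o,d in rs:
        d=d/np.linalg.norm(d);M=np.eye(3)-np.outer(d,d);A+=M;b+=M@o
    p=np.linalg.solve(A,b); return p,[np.linalg.norm(np.cross(p-o,d/np.linalg.norm(d))) for o,d in rs]
def obs():
    o=sensors.get_obs(); print("t",round(o["clock"],2),"p",np.round(o["eef_pos"],4),"q",np.round(o["tool_rot"],4),"F",np.round(o["ft_force"],2),"T",np.round(o["ft_torque"],3),"g",round(o["grip_width"],4)); return o
E
cat > m.py <<'E'
from h import *
t=optics.camera("top");s=optics.camera("scene")
g=cv2.cvtColor(t["pixels"],cv2.COLOR_RGB2GRAY)
def sub(x,y,w,h,f=8):
    G=cv2.GaussianBlur(cv2.resize(g[y:y+h,x:x+w],None,fx=f,fy=f,interpolation=cv2.INTER_CUBIC),(0,0),3); return G
def full(p,x,y,f=8): return (np.asarray(p)+.5)/f-.5+np.array([x,y])
def big(m):
    cs,_=cv2.findContours(m.astype(np.uint8),cv2.RETR_EXTERNAL,cv2.CHAIN_APPROX_NONE); return max(cs,key=cv2.contourArea)
# stand
G=sub(245,235,50,40); c=big(G<65); r=cv2.minAreaRect(c)
b=full(cv2.boxPoints(r),245,235); P=np.array([onz(t,*q,0.03) for q in b])
print("stand top",P.mean(0),[np.linalg.norm(P[i]-P[i-1]) for i in range(4)],[np.degrees(np.arctan2(*(P[i]-P[i-1])[1::-1])) for i in range(4)])
# key handle top
m=np.zeros_like(G);cv2.drawContours(m,[c],-1,255,-1); m=cv2.erode(m,np.ones((25,25)))
c=big((G>70)&(m>0)); r=cv2.minAreaRect(c); b=full(cv2.boxPoints(r),245,235); P=np.array([onz(t,*q,0.085) for q in b])
print("key top",P.mean(0),[np.linalg.norm(P[i]-P[i-1]) for i in range(4)],[np.degrees(np.arctan2(*(P[i]-P[i-1])[1::-1])) for i in range(4)])
# lid
im=t["pixels"].astype(int); x,y=320,170
m=((im[...,2]-im[...,0]>2)&(g<110)).astype(np.uint8)*255
M=np.zeros_like(m);M[170:295,322:450]=m[170:295,322:450]; M=cv2.morphologyEx(M,cv2.MORPH_CLOSE,np.ones((9,9)));M=cv2.morphologyEx(M,cv2.MORPH_OPEN,np.ones((5,5)))
cv2.imwrite("pics/lidmask.png",M)
r=cv2.minAreaRect(big(M));b=cv2.boxPoints(r);P=np.array([onz(t,*q,0.075) for q in b])
print("lid",P.round(4).tolist(),P.mean(0),[np.linalg.norm(P[i]-P[i-1]) for i in range(4)],[np.degrees(np.arctan2(*(P[i]-P[i-1])[1::-1])) for i in range(4)])
# well floor (bright)
G=sub(370,230,50,40); c=big(G[:,:240]>92); hull=cv2.convexHull(c); e=cv2.fitEllipse(hull); 
p=full(e[0],370,230); print("well floor px",p,np.array(e[1])/8,"->",onz(t,*p,.063))
E
python3 m.py
```

```text
stand top [0.52727346 0.12518164 0.03      ] [np.float64(0.07012547662751616), np.float64(0.071721242498952), np.float64(0.07021046439582258), np.float64(0.07148557404671005)] [np.float64(22.699506817478014), np.float64(-67.657975981253), np.float64(-157.49328929145358), np.float64(112.2730446653006)]
key top [0.52604138 0.1270869  0.085     ] [np.float64(0.026010808310477276), np.float64(0.012618406993848792), np.float64(0.02601731324194772), np.float64(0.012602564144435464)] [np.float64(25.072123921272443), np.float64(-65.21575012069178), np.float64(-154.9628416245337), np.float64(114.75433584519313)]
lid [[0.6468, -0.0358, 0.075], [0.7193, -0.2861, 0.075], [0.5229, -0.3393, 0.075], [0.4518, -0.0914, 0.075]] [ 0.58516409 -0.18814569  0.075     ] [np.float64(0.20279375528564278), np.float64(0.2605498257649159), np.float64(0.20347012664562492), np.float64(0.2578833263385384)] [np.float64(15.921310137082362), np.float64(-73.84940599998298), np.float64(-164.82907202542378), np.float64(106.00656683313575)]
well floor px [390.6881752  249.63041878] [10.9927597  12.46150303] -> [ 0.54262103 -0.20241224  0.063     ]
```

View pics/lidmask.png

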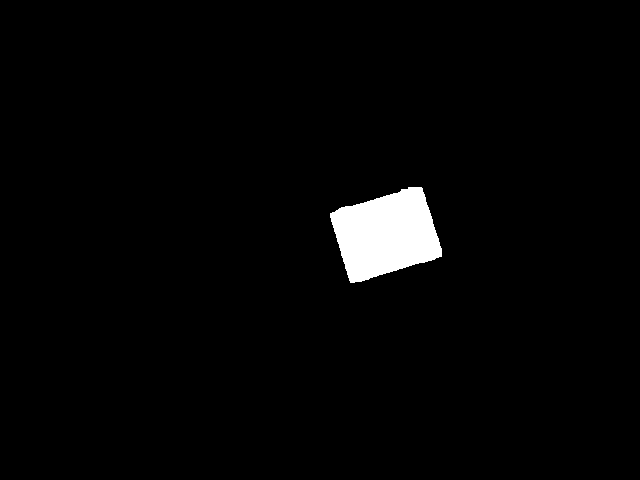

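```bash
cat > m2.py <<'E'
from h import *
T=[optics.camera("top") for _ in range(4)];S=[optics.camera("scene") for _ in range(4)]
def avg(L): 
    c=dict(L[0]);c["pixels"]=np.mean([l["pixels"] for l in L],0);return c
t=avg(T);s=avg(S)
np.savez("cams.npz",t=t["pixels"],s=s["pixels"],tp=t["pose"],sp=s["pose"])
o=onz
# rectify floor plane z=.063 around (0.5426,-.2024), image up=+x world, left=+y ; 0.1mm/px? use 0.15
def rect(c,z,cx=.5426,cy=-.2024,half=.035,n=400):
    w=lambda i,j: np.array([cx+half*(1-2*i/n),cy+half*(1-2*j/n),z])
    src=np.float32([proj(c,w(i,j)) for i,j in((0,0),(0,n),(n,n),(n,0))]);dst=np.float32([[0,0],[n,0],[n,n],[0,n]])
    return cv2.warpPerspective(c["pixels"].astype(np.float32),cv2.getPerspectiveTransform(src,dst),(n,n),flags=cv2.INTER_CUBIC)
a=rect(t,.063);b=rect(s,.063)
st=lambda x:np.clip((x-x.min())*255/(x.max()-x.min()),0,255)
cv2.imwrite("pics/rect.png",np.hstack([st(a),st(b)])[:,:,::-1])
E
python3 m2.py
```

```text
[ WARN:0@9.791] global loadsave.cpp:1063 imwrite_ Unsupported depth image for selected encoder is fallbacked to CV_8U.
```

View pics/rect.png

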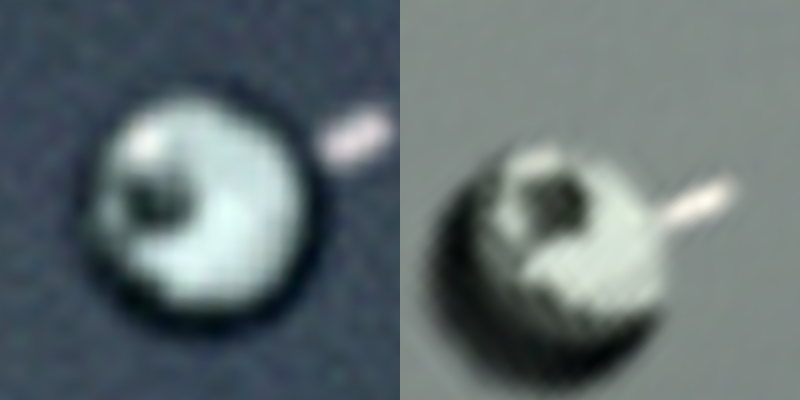

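Both views agree on the socket, (157,200) in the top rectification and (155,203) in the scene one, about (0.5425, -0.195). I'll zoom in on the orientation of the socket and the white line.

```bash
cat > m3.py <<'E'
from h import *
d=np.load("cams.npz");t=dict(pixels=d["t"],pose=d["tp"],fx=444.13241477650666,fy=444.13241477650666,cx=321.4456455450494,cy=245.19169750609623)
s=dict(pixels=d["s"],pose=d["sp"],fx=485.9324105969694,fy=485.9324105969694,cx=320.187330824467,cy=245.77550969840047)
def rect(c,z,cx=.5426,cy=-.197,half=.018,n=400):
    w=lambda i,j: np.array([cx+half*(1-2*i/n),cy+half*(1-2*j/n),z])
    src=np.float32([proj(c,w(i,j)) for i,j in((0,0),(0,n),(n,n),(n,0))]);dst=np.float32([[0,0],[n,0],[n,n],[0,n]])
    return cv2.warpPerspective(c["pixels"].astype(np.float32),cv2.getPerspectiveTransform(src,dst),(n,n),flags=cv2.INTER_CUBIC)
out=[]
for nm,c in(("t",t),("s",s)):
    a=rect(c,.063);g=a.mean(2)
    sub=g[100:330,60:260]
    lo,hi=np.percentile(sub,3),np.percentile(g,75);print(nm,lo,hi)
    a=np.clip((a-g.min())*255/(g.max()-g.min()),0,255).astype(np.uint8).copy()
    k=(g<(lo+hi)/2).astype(np.uint8)
    cs,_=cv2.findContours(k,cv2.RETR_EXTERNAL,cv2.CHAIN_APPROX_NONE)
    for q in cs:
        if cv2.contourArea(q)>3000:
            r=cv2.minAreaRect(q);print(r,"world",.5426+.018*(1-2*r[0][1]/400),-.197+.018*(1-2*r[0][0]/400),"size mm",np.array(r[1])*.09)
            cv2.drawContours(a,[q],-1,(255,0,0),1)
    # white line: reddish relative
    w=(a[...,0].astype(int)-a[...,1]);
    out.append(a)
cv2.imwrite("pics/rz.png",np.hstack(out)[:,:,::-1])
# mark
for nm,c in(("t",t),("s",s)):
    im=c["pixels"];m=((im[...,0]-im[...,2]>5)&(im.mean(2)>(110 if nm=='t' else 150)))
    print(nm,[ (x,y) for y,x in np.argwhere(m) if abs(x-(393 if nm=='t' else 257))<16 and abs(y-(250 if nm=='t' else 290))<16])
E
python3 m3.py
```

```text
t 67.734505 100.4646
((199.5, 199.5), (399.0, 399.0), 90.0) world 0.5426449999999999 -0.19695500000000002 size mm [35.91 35.91]
s 78.9366 142.70505
((174.62689208984375, 211.04275512695312), (116.65382385253906, 125.08439636230469), 74.93151092529297) world 0.5416061520385742 -0.19471642028808595 size mm [10.49884415 11.25759567]
((91.49998474121094, 253.49996948242188), (182.99996948242188, 290.99993896484375), 0.0) world 0.537785002746582 -0.187234998626709 size mm [16.46999725 26.18999451]
t []
s [(np.int64(253), np.int64(294)), (np.int64(252), np.int64(295)), (np.int64(253), np.int64(295)), (np.int64(252), np.int64(296))]
```

View pics/rz.png

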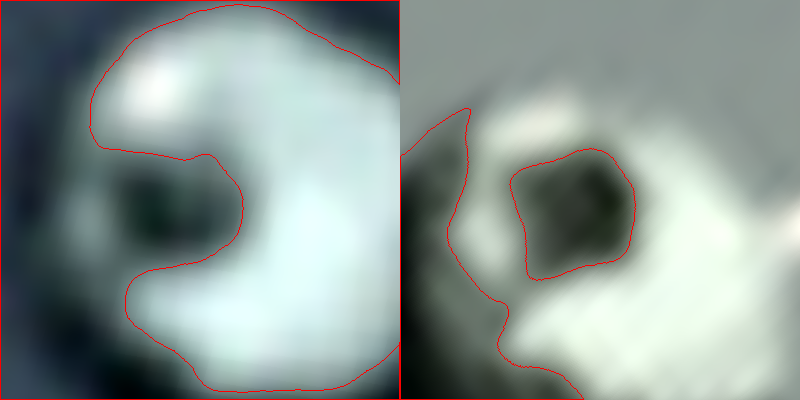

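```bash
cat >> h.py <<'E'
def yaw(o):  # angle of tool y in world, deg
    y=R.from_quat(o["tool_rot"]).as_matrix()[:,1]; return np.degrees(np.arctan2(y[1],y[0]))
def go(x,y,z,yw,o=None):
    """row from measured pose to target, tool straight down, tool-y at yw deg"""
    o=o or sensors.get_obs(); M=R.from_quat(o["tool_rot"]).as_matrix(); a=np.radians(yw)
    Y=np.array([np.cos(a),np.sin(a),0]);Z=np.array([0,0,-1.]);X=np.cross(Y,Z); N=np.c_[X,Y,Z]
    t=M.T@(np.array([x,y,z])-o["eef_pos"]); r=R.from_matrix(M.T@N).as_rotvec(); print("row",np.round(t,4),np.round(r,4)); return t,r
E
python3 - <<'E'
from h import *
c=optics.camera("scene")
print(onz(c,343.3,208.9,.085), proj(c,[.526,.127,.085]))
t=optics.camera("top"); print(tri([ray(c,343.3,208.9),ray(t,*proj(t,[.526,.1271,.085]))]))
o=obs();print(yaw(o)); go(.526,.127,.15,114.5)
E
```

```text
[0.52488216 0.12688131 0.085     ] [343.67568609 209.04091052]
(array([0.52561392, 0.12670728, 0.08551224]), [np.float64(0.0004894373346959321), np.float64(0.0004894373346957694)])
t 0.7 p [0.1304 0.4827 0.2313] q [ 0.1315  0.9913  0.     -0.    ] F [-0.23 -0.75 -0.77] T [-0.032  0.021 -0.029] g 0.0854
74.88213299967303
row [-0.4747 -0.2402  0.0813] [ 1.000e-04 -0.000e+00 -6.915e-01]
```

Request:
apply_moves(plan=[-0.475,-0.24,0.081,0,0,-0.69,-0.475,-0.24,0.081,0,0,-0.69,-0.475,-0.24,0.081,0,0,-0.69,-0.475,-0.24,0.081,0,0,-0.69,-0.475,-0.24,0.081,0,0,-0.69,-0.475,-0.24,0.081,0,0,-0.69,-0.475,-0.24,0.081,0,0,-0.69,-0.475,-0.24,0.081,0,0,-0.69,-0.475,-0.24,0.081,0,0,-0.69,-0.475,-0.24,0.081,0,0,-0.69,-0.475,-0.24,0.081,0,0,-0.69,-0.475,-0.24,0.081,0,0,-0.69], grip=0.05)

```text
clock: 1.7
eef_pos: [0.4763, 0.172, 0.1608]
tool_rot: [-0.211, 0.977, 0.0, 0.0]
ft_force: [0.7, 1.3, -0.7]
grip_width: 0.0497
```

```bash
python3 - <<'E'
from h import *
o=obs();print(yaw(o),o["joint_pos"]); go(.526,.127,.12,114.5)
E
```

```text
t 1.7 p [0.4763 0.172  0.1608] q [-2.114e-01  9.774e-01  1.000e-04  3.000e-04] F [ 0.7   1.29 -0.66] T [ 0.059  0.006 -0.023] g 0.0497
114.40989465909371 [ 3.46554686e-01  2.94668411e-01 -1.10750443e-01  1.16467787e+00
  1.58190352e-04 -7.94782548e-02]
row [-0.0267 -0.0616  0.0408] [ 0.0001  0.0007 -0.0016]
```

Request:
apply_moves(plan=[-0.015,-0.035,0.02,0,0,0,-0.015,-0.035,0.02,0,0,0,-0.015,-0.035,0.02,0,0,0,-0.015,-0.035,0.02,0,0,0])

```text
clock: 2.03
eef_pos: [0.5027, 0.1478, 0.1406]
tool_rot: [-0.211, 0.977, 0.0, -0.001]
ft_force: [-0.3, 0.2, 0.9]
grip_width: 0.0499
```

```bash
python3 - <<'E'
from h import *
c=optics.camera("scene");t=optics.camera("top")
o=obs();print(yaw(o)); go(.526,.127,.12,114.5)
f=lambda im,x,y,w,h:cv2.resize(im[y:y+h,x:x+w],None,fx=4,fy=4,interpolation=cv2.INTER_CUBIC)
cv2.imwrite("pics/a1.png",np.hstack([f(c["pixels"],300,130,100,120),f(t["pixels"],220,200,100,120)])[:,:,::-1])
E
```

```text
t 2.13 p [0.5025 0.1489 0.1414] q [-2.122e-01  9.772e-01  2.000e-04  2.000e-04] F [ 0.21  0.05 -0.38] T [ 0.04   0.029 -0.011] g 0.0496
114.50491030063748
row [-0.0122 -0.0297  0.0214] [0.0002 0.0006 0.0001]
```

View pics/a1.png

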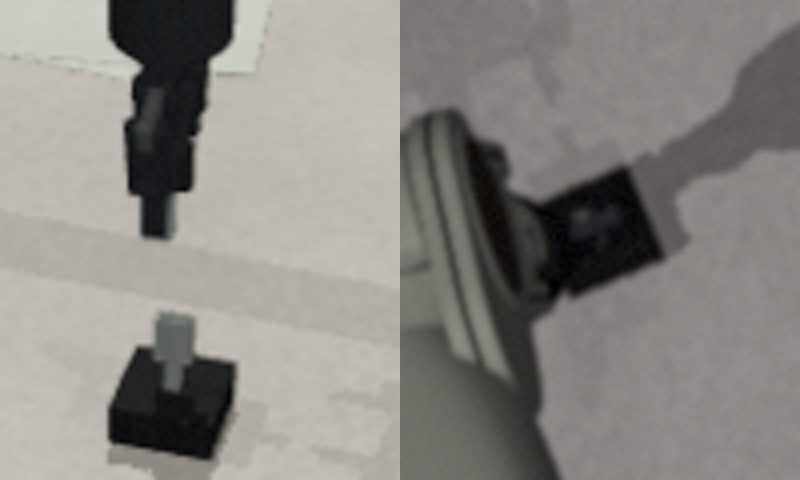

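Request:
apply_moves(plan=[-0.0122,-0.0297,0.02,0,0,0,-0.0122,-0.0297,0.025,0,0,0,-0.0122,-0.0297,0.05,0,0,0,-0.0122,-0.0297,0.075,0,0,0,-0.0122,-0.0297,0.093,0,0,0,-0.0122,-0.0297,0.093,0,0,0,-0.0122,-0.0297,0.093,0,0,0])

```text
clock: 2.72
eef_pos: [0.5251, 0.1269, 0.0478]
tool_rot: [-0.212, 0.977, 0.0, -0.001]
ft_force: [0.5, -0.1, -0.1]
grip_width: 0.05
```

```bash
python3 - <<'E'
from h import *
c=optics.camera("scene");t=optics.camera("top")
o=obs();print(yaw(o)); go(.526,.127,.048,114.5)
f=lambda im,x,y,w,h:cv2.resize(im[y:y+h,x:x+w],None,fx=6,fy=6,interpolation=cv2.INTER_CUBIC)
cv2.imwrite("pics/a2.png",f(c["pixels"],300,170,80,80)[:,:,::-1])
E
```

```text
t 2.82 p [0.5272 0.127  0.0496] q [-2.121e-01  9.772e-01  1.000e-04  1.300e-03] F [ 0.65 -0.05  0.32] T [ 0.02  -0.038 -0.028] g 0.0502
114.49381921140882
row [0.0011 0.0005 0.0016] [-0.0005  0.0026 -0.0001]
```

View pics/a2.png

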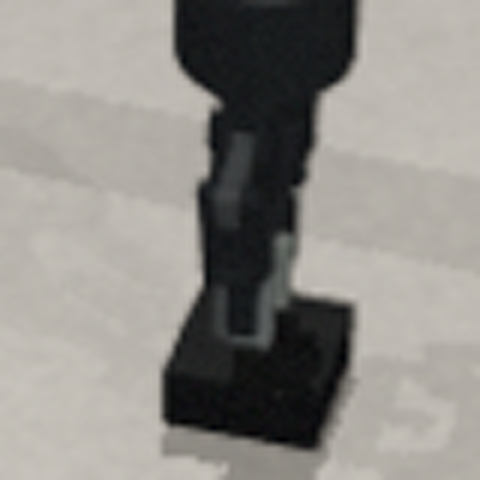

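The fingers straddle the handle at about (255,290) in the crop. Closing now.

Request:
apply_moves(plan=[0,0,0,0,0,0,0,0,0,0,0,0,0,0,0,0,0,0,0,0,0,0,0,0,0,0,0,0,0,0,0,0,0,0,0,0,0], grip=0.0)

```text
$.plan: bad value
```

```bash
python3 - <<'E'
from h import *
P=[]
for i in range(6):
    optics.camera("scene"); o=sensors.get_obs(); P.append(np.r_[o["eef_pos"],yaw(o),o["ft_force"],o["ft_torque"]])
obs();print(np.mean(P,0).round(4),np.std(P,0).round(4))
E
```

```text
t 3.12 p [0.527  0.1262 0.0488] q [-2.115e-01  9.774e-01  0.000e+00  9.000e-04] F [-0.63  0.25  0.11] T [ 0.019  0.007 -0.029] g 0.0499
[ 5.274000e-01  1.266000e-01  4.940000e-02  1.144447e+02 -2.395000e-01
  3.327000e-01  2.160000e-02  1.410000e-02 -2.400000e-03 -1.270000e-02] [3.000e-04 3.000e-04 4.000e-04 2.020e-02 3.468e-01 3.685e-01 5.268e-01
 1.660e-02 5.760e-02 1.260e-02]
```

Request:
apply_moves(plan=[0.001,0.001,0.001,0,0,0,0.001,0.001,0.001,0,0,0,0.001,0.001,0.001,0,0,0,0.001,0.001,0.001,0,0,0,0.001,0.001,0.001,0,0,0,0.001,0.001,0.001,0,0,0,0.001,0.001,0.001,0,0,0,0.001,0.001,0.001,0,0,0], grip=0.0)

```text
clock: 3.78
eef_pos: [0.525, 0.1265, 0.0469]
tool_rot: [-0.211, 0.977, -0.0, -0.0]
ft_force: [-0.7, 0.2, 1.6]
grip_width: 0.0111
```

```bash
cat >> h.py <<'E'
def mean(n=4):
    P=[]
    for i in range(n):
        optics.camera("top"); o=sensors.get_obs(); P.append(np.r_[o["eef_pos"],yaw(o),o["ft_force"],o["ft_torque"]])
    m=np.mean(P,0); print("mean p",m[:3].round(4),"yaw",m[3].round(2),"F",m[4:7].round(2),"T",m[7:].round(3)); return m
E
python3 - <<'E'
from h import *
mean();obs()
E
```

```text
mean p [0.525  0.1264 0.0469] yaw 114.42 F [-1.76 -0.75  1.91] T [-0.114  0.291  0.009]
t 3.98 p [0.525  0.1265 0.0469] q [-2.115e-01  9.774e-01 -0.000e+00 -1.000e-04] F [-1.81 -0.24  2.03] T [-0.153  0.255  0.002] g 0.0115
```

Request:
apply_moves(plan=[0,0,-0.01,0,0,0,0,0,-0.025,0,0,0,0,0,-0.05,0,0,0,0,0,-0.08,0,0,0,0,0,-0.11,0,0,0,0,0,-0.125,0,0,0,0,0,-0.125,0,0,0,0,0,-0.125,0,0,0])

```text
clock: 4.65
eef_pos: [0.5258, 0.1267, 0.173]
tool_rot: [-0.212, 0.977, 0.0, 0.001]
ft_force: [0.0, -0.0, -2.4]
grip_width: 0.0113
```

```bash
python3 - <<'E'
from h import *
c=optics.camera("scene")
m=mean(2);o=obs()
f=lambda im,x,y,w,h:cv2.resize(im[y:y+h,x:x+w],None,fx=6,fy=6,interpolation=cv2.INTER_CUBIC)
cv2.imwrite("pics/a3.png",f(c["pixels"],300,130,80,100)[:,:,::-1])
go(.5420,-.1947,.15,104.5)
E
```

```text
mean p [0.524  0.1263 0.1703] yaw 114.42 F [-0.95  0.32 -1.42] T [ 0.029 -0.014 -0.011]
t 4.8 p [0.5239 0.1262 0.1701] q [-0.2115  0.9774 -0.     -0.0017] F [-1.02  0.54 -0.97] T [ 0.008 -0.031  0.03 ] g 0.0114
row [ 0.1161 -0.2997  0.0203] [ 0.0004 -0.0034  0.1731]
```

View pics/a3.png

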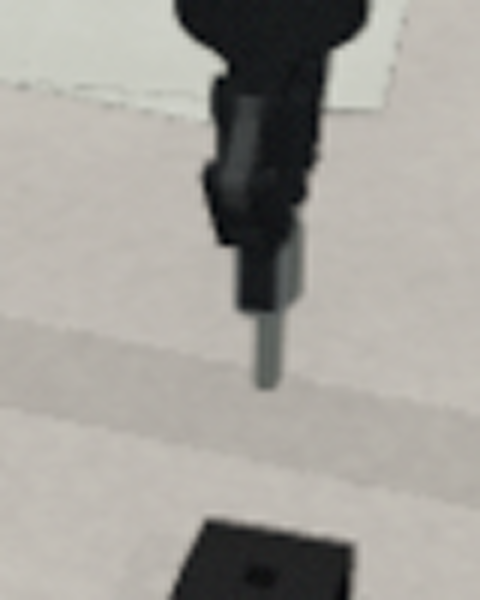

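Request:
apply_moves(plan=[0.0116,-0.03,0.002,0,0,0.017,0.023,-0.06,0.004,0,0,0.035,0.035,-0.09,0.006,0,0,0.05,0.0465,-0.12,0.008,0,0,0.07,0.058,-0.15,0.01,0,0,0.086,0.07,-0.18,0.01,0,0,0.1,0.081,-0.21,0.01,0,0,0.12,0.093,-0.24,0.01,0,0,0.14,0.1045,-0.27,0.01,0,0,0.155,0.116,-0.3,0.01,0,0,0.173,0.116,-0.3,0.01,0,0,0.173,0.116,-0.3,0.01,0,0,0.173])

```text
clock: 5.8
eef_pos: [0.5423, -0.196, 0.1597]
tool_rot: [-0.125, 0.992, 0.001, -0.002]
ft_force: [-0.3, 0.5, -1.3]
grip_width: 0.0117
```

```bash
python3 - <<'E'
from h import *
c=optics.camera("scene");t=optics.camera("top")
m=mean(4);o=obs()
tip=np.r_[m[:2],m[2]-.041]; print(proj(c,tip),proj(t,tip),proj(c,[.542,-.1947,.063]))
f=lambda im,x,y,w,h:cv2.resize(im[y:y+h,x:x+w],None,fx=6,fy=6,interpolation=cv2.INTER_CUBIC)
cv2.imwrite("pics/a4.png",f(c["pixels"],210,220,100,100)[:,:,::-1])
cv2.imwrite("pics/a5.png",t["pixels"][:,:,::-1])
go(.5420,-.1947,.12,104.5)
E
```

```text
mean p [ 0.5431 -0.1933  0.1612] yaw 104.6 F [-0.24  0.53 -1.1 ] T [ 0.031 -0.016 -0.017]
t 6.1 p [ 0.5434 -0.1933  0.1616] q [-1.272e-01  9.919e-01  2.000e-04 -3.000e-04] F [-0.12  0.2  -1.29] T [ 0.057 -0.032 -0.027] g 0.0109
[258.62552956 269.80147843] [390.53356948 248.32925619] [260.29829283 288.77086298]
row [ 0.0017 -0.001   0.0416] [ 0.0005 -0.0005  0.0021]
```

View pics/a4.png

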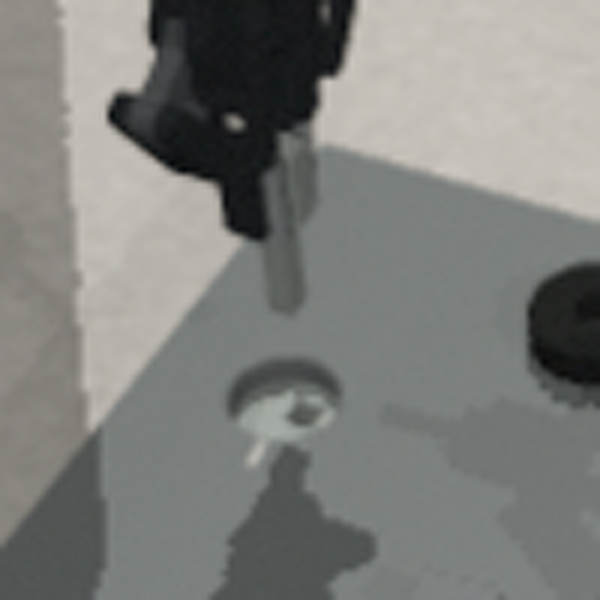

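```bash
cat > v.py <<'E'
from h import *
import sys
m=mean(2);c=optics.camera("scene")
tip=np.r_[m[:2],m[2]-.041]; print("tip pred",proj(c,tip),"sock",proj(c,[.542,-.1947,.063]))
f=lambda im,x,y,w,h:cv2.resize(im[y:y+h,x:x+w],None,fx=10,fy=10,interpolation=cv2.INTER_CUBIC)
cv2.imwrite(sys.argv[1],f(c["pixels"],230,245,60,60)[:,:,::-1])
go(.5420,-.1947,float(sys.argv[2]),104.5)
E
python3 v.py pics/a6.png .12
```

```text
mean p [ 0.5436 -0.1935  0.1619] yaw 104.61 F [ 0.16 -0.07 -1.45] T [ 0.004  0.002 -0.016]
tip pred [258.67824718 269.71231394] sock [260.29829283 288.77086298]
row [ 0.0018 -0.0005  0.042 ] [-0.0001  0.0002  0.0016]
```

View pics/a6.png

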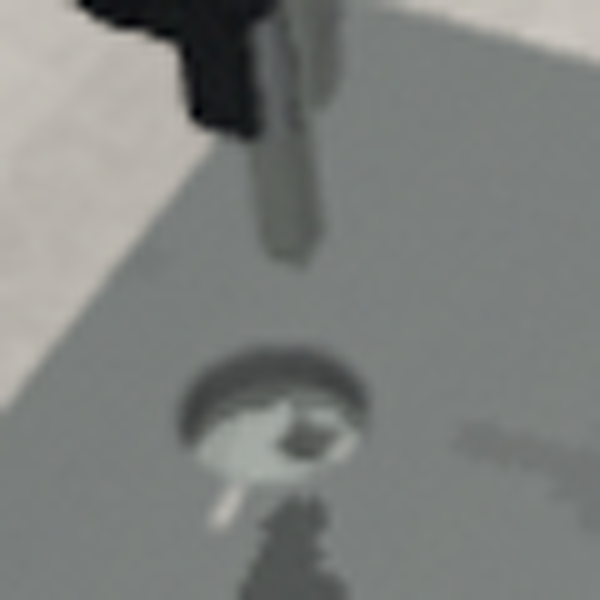

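The tip's prediction matches the picture at (258.7,269.6). Next I go down into the well, staying clear of its floor.

Request:
apply_moves(plan=[0.0018,-0.0005,0,0,0,0,0.0018,-0.0005,0.01,0,0,0,0.0018,-0.0005,0.025,0,0,0,0.0018,-0.0005,0.04,0,0,0,0.0018,-0.0005,0.05,0,0,0,0.0018,-0.0005,0.05,0,0,0,0.0018,-0.0005,0.05,0,0,0,0.0018,-0.0005,0.05,0,0,0,0.0018,-0.0005,0.05,0,0,0])

```text
clock: 7.0
eef_pos: [0.5426, -0.1959, 0.1129]
tool_rot: [-0.126, 0.992, -0.0, 0.001]
ft_force: [-0.2, -0.0, -0.8]
grip_width: 0.0116
```

```bash
python3 v.py pics/a7.png .105
```

```text
mean p [ 0.5426 -0.1958  0.1129] yaw 104.5 F [-0.09  0.07 -0.75] T [0.006 0.048 0.04 ]
tip pred [259.74233369 286.34198442] sock [260.29829283 288.77086298]
row [0.0001 0.0011 0.0077] [-0.001   0.0013  0.0001]
```

View pics/a7.png

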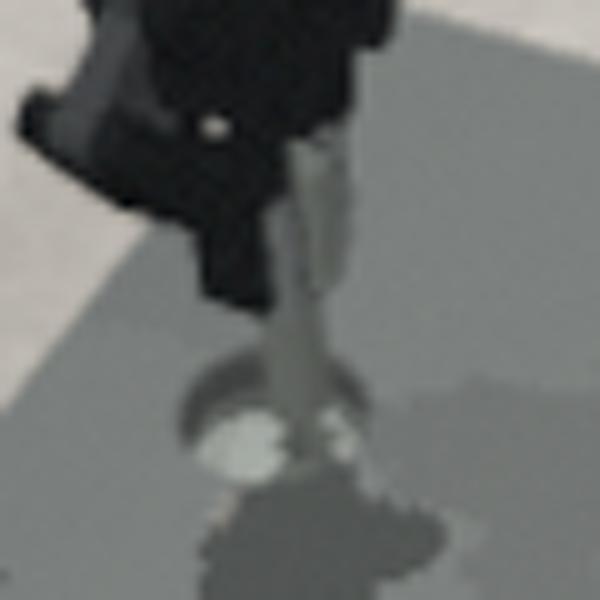

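Request:
apply_moves(plan=[0,0.001,0.002,0,0,0,0,0.001,0.004,0,0,0,0,0.001,0.006,0,0,0,0,0.001,0.008,0,0,0,0,0.001,0.008,0,0,0,0,0.001,0.01,0,0,0,0,0.001,0.01,0,0,0])

```text
clock: 7.73
eef_pos: [0.5414, -0.1945, 0.1014]
tool_rot: [-0.126, 0.992, 0.0, -0.0]
ft_force: [-1.0, -1.0, -1.1]
grip_width: 0.0117
```

```bash
python3 v.py pics/a8.png .099
```

```text
mean p [ 0.5415 -0.1945  0.1017] yaw 104.51 F [ 0.45 -0.25 -0.73] T [-0.013 -0.    -0.031]
tip pred [260.28520518 289.36380862] sock [260.29829283 288.77086298]
row [-0.0004 -0.0002  0.0029] [-0.     -0.      0.0001]
```

Request:
apply_moves(plan=[0,0,0.001,0,0,0,0,0,0.002,0,0,0,0,0,0.003,0,0,0,0,0,0.003,0,0,0])

```text
clock: 8.22
eef_pos: [0.5414, -0.1945, 0.0986]
tool_rot: [-0.126, 0.992, 0.0, -0.0]
ft_force: [0.2, 0.5, -1.2]
grip_width: 0.011
```

```bash
python3 -c "
from h import *
mean(2)"
```

```text
mean p [ 0.5415 -0.1945  0.0987] yaw 104.51 F [ 0.04  0.05 -0.81] T [0.008 0.032 0.03 ]
```

In the socket with no contact force. I keep going down in small steps.

Request:
apply_moves(plan=[0,0,0.001,0,0,0,0,0,0.002,0,0,0,0,0,0.003,0,0,0,0,0,0.004,0,0,0,0,0,0.004,0,0,0])

```text
clock: 8.73
eef_pos: [0.5414, -0.1945, 0.0946]
tool_rot: [-0.126, 0.992, 0.0, -0.0]
ft_force: [0.4, -1.3, -0.7]
grip_width: 0.0114
```

```bash
python3 v.py pics/a9.png .09
```

```text
mean p [ 0.5415 -0.1945  0.0947] yaw 104.51 F [-0.06  0.11 -1.99] T [-0.039  0.004 -0.002]
tip pred [260.58165926 291.56101485] sock [260.29829283 288.77086298]
row [-0.0003 -0.0002  0.0049] [-0.     -0.      0.0002]
```

View pics/a9.png

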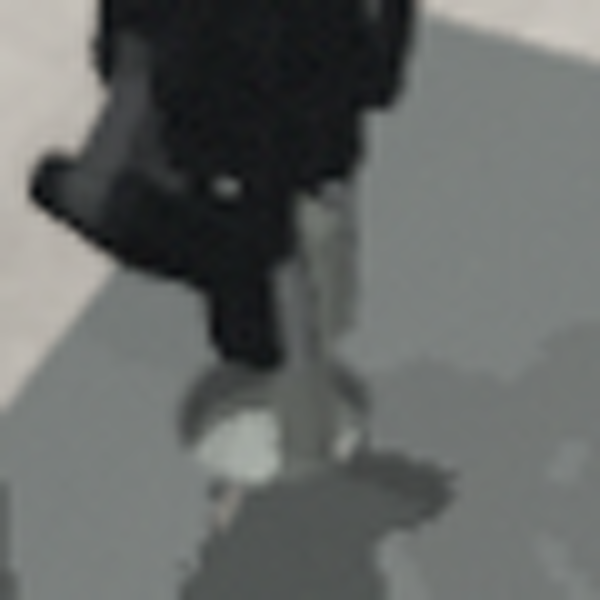

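Request:
apply_moves(plan=[0,0,0.001,0,0,0,0,0,0.002,0,0,0,0,0,0.003,0,0,0,0,0,0.0035,0,0,0,0,0,0.0035,0,0,0])

```text
clock: 9.3
eef_pos: [0.5415, -0.1945, 0.0912]
tool_rot: [-0.126, 0.992, 0.0, -0.0]
ft_force: [-0.7, 0.8, -0.4]
grip_width: 0.0112
```

```bash
python3 -c "
from h import *
mean(2)"
```

```text
mean p [ 0.5415 -0.1945  0.0913] yaw 104.51 F [ 0.16  0.14 -0.77] T [-0.013 -0.012 -0.011]
```

Request:
apply_moves(plan=[0,0,0.0005,0,0,0,0,0,0.001,0,0,0,0,0,0.0015,0,0,0,0,0,0.0015,0,0,0])

```text
clock: 9.73
eef_pos: [0.5417, -0.1946, 0.09]
tool_rot: [-0.126, 0.992, -0.0, 0.0]
ft_force: [-0.3, 0.1, -1.3]
grip_width: 0.0113
```

```bash
python3 -c "
from h import *
mean(2)"
```

```text
mean p [ 0.5417 -0.1946  0.09  ] yaw 104.51 F [-0.08  0.71 -0.68] T [-0.001  0.004  0.053]
```

Request:
apply_moves(plan=[0,0,0.0005,0,0,0,0,0,0.001,0,0,0,0,0,0.001,0,0,0])

```text
clock: 10.08
eef_pos: [0.5417, -0.1946, 0.0898]
tool_rot: [-0.126, 0.992, -0.0, 0.0]
ft_force: [-0.9, 0.5, 5.4]
grip_width: 0.0119
```

```bash
python3 -c "
from h import *
mean(2)"
```

```text
mean p [ 0.5418 -0.1946  0.0899] yaw 104.51 F [-1.9   0.36  4.95] T [0.119 0.433 0.004]
```

Floor felt at TCP z 0.0899 with about 5 N, and 0.090 was expected, so the key is home. Now I turn clockwise in small steps, watching the forces.

Request:
apply_moves(plan=[0,0,0,0,0,0.03,0,0,0,0,0,0.06,0,0,0,0,0,0.09,0,0,0,0,0,0.12,0,0,0,0,0,0.15,0,0,0,0,0,0.18,0,0,0,0,0,0.2,0,0,0,0,0,0.2])

```text
clock: 10.85
eef_pos: [0.5417, -0.1945, 0.0898]
tool_rot: [-0.026, 1.0, -0.0, 0.0]
ft_force: [-2.1, 1.2, 5.4]
grip_width: 0.0112
```

```bash
python3 -c "
from h import *
mean(2)"
```

```text
mean p [ 0.5417 -0.1945  0.0898] yaw 93.05 F [-2.09  1.16  5.47] T [0.222 0.455 0.029]
```

Request:
apply_moves(plan=[0,0,0,0,0,0.03,0,0,0,0,0,0.06,0,0,0,0,0,0.09,0,0,0,0,0,0.12,0,0,0,0,0,0.15,0,0,0,0,0,0.18,0,0,0,0,0,0.2,0,0,0,0,0,0.2])

```text
clock: 11.62
eef_pos: [0.5416, -0.1944, 0.0898]
tool_rot: [0.074, 0.997, 0.0, 0.0]
ft_force: [-1.7, 1.7, 5.1]
grip_width: 0.0114
```

```bash
python3 -c "
from h import *
mean(3)"
```

```text
mean p [ 0.5416 -0.1944  0.0898] yaw 81.6 F [-2.16  0.66  6.02] T [0.305 0.546 0.049]
```

Request:
apply_moves(plan=[0,0,0,0,0,0.03,0,0,0,0,0,0.06,0,0,0,0,0,0.09,0,0,0,0,0,0.12,0,0,0,0,0,0.15,0,0,0,0,0,0.18,0,0,0,0,0,0.21,0,0,0,0,0,0.24,0,0,0,0,0,0.27,0,0,0,0,0,0.3,0,0,0,0,0,0.3])

```text
clock: 12.68
eef_pos: [0.5417, -0.1941, 0.0899]
tool_rot: [0.222, 0.975, 0.0, 0.0]
ft_force: [-2.1, 1.3, 6.3]
grip_width: 0.0112
```

```bash
python3 -c "
from h import *
mean(3)"
```

```text
mean p [ 0.5417 -0.1941  0.0898] yaw 64.42 F [-1.57  1.79  6.  ] T [0.438 0.491 0.042]
```

Request:
apply_moves(plan=[0,0,0,0,0,0.03,0,0,0,0,0,0.06,0,0,0,0,0,0.09,0,0,0,0,0,0.12,0,0,0,0,0,0.15,0,0,0,0,0,0.18,0,0,0,0,0,0.21,0,0,0,0,0,0.24,0,0,0,0,0,0.27,0,0,0,0,0,0.3,0,0,0,0,0,0.3])

```text
clock: 13.75
eef_pos: [0.5419, -0.1939, 0.0899]
tool_rot: [0.365, 0.931, 0.001, 0.0]
ft_force: [-1.6, 1.7, 5.6]
grip_width: 0.0113
```

```bash
python3 -c "
from h import *
mean(3)"
```

```text
mean p [ 0.5419 -0.1938  0.0898] yaw 47.25 F [-1.45  2.62  5.67] T [0.635 0.386 0.029]
```

Request:
apply_moves(plan=[0,0,0,0,0,0.03,0,0,0,0,0,0.06,0,0,0,0,0,0.09,0,0,0,0,0,0.12,0,0,0,0,0,0.15,0,0,0,0,0,0.18,0,0,0,0,0,0.21,0,0,0,0,0,0.24,0,0,0,0,0,0.27,0,0,0,0,0,0.3,0,0,0,0,0,0.3])

```text
clock: 14.82
eef_pos: [0.5422, -0.1936, 0.0899]
tool_rot: [0.5, 0.866, 0.001, 0.0]
ft_force: [-0.7, 2.7, 5.3]
grip_width: 0.0112
```

```bash
python3 -c "
from h import *
mean(3)"
```

```text
mean p [ 0.5422 -0.1936  0.0899] yaw 30.07 F [-1.08  3.01  4.86] T [0.706 0.232 0.037]
```

Request:
apply_moves(plan=[0,0,0,0,0,0.02,0,0,0,0,0,0.04,0,0,0,0,0,0.06,0,0,0,0,0,0.08,0,0,0,0,0,0.1,0,0,0,0,0,0.12,0,0,0,0,0,0.12])

```text
clock: 15.55
eef_pos: [0.5423, -0.1936, 0.0898]
tool_rot: [0.551, 0.835, 0.001, 0.0]
ft_force: [-0.8, 2.8, 5.3]
grip_width: 0.0111
```

```bash
python3 -c "
from h import *
mean(4)"
```

```text
mean p [ 0.5423 -0.1936  0.0899] yaw 23.19 F [-0.99  3.07  5.28] T [0.771 0.144 0.063]
```

Request:
apply_moves(plan=[0,0,0,0,0,0.015,0,0,0,0,0,0.03,0,0,0,0,0,0.045,0,0,0,0,0,0.06,0,0,0,0,0,0.06])

```text
clock: 16.17
eef_pos: [0.5424, -0.1936, 0.0899]
tool_rot: [0.575, 0.818, 0.001, 0.0]
ft_force: [-0.6, 3.5, 5.9]
grip_width: 0.0109
```

```bash
python3 -c "
from h import *
mean(4)"
```

```text
mean p [ 0.5423 -0.1936  0.0898] yaw 19.76 F [-0.41  2.92  5.11] T [0.76  0.14  0.071]
```

Request:
apply_moves(plan=[0,0,0,0,0,0.015,0,0,0,0,0,0.03,0,0,0,0,0,0.045,0,0,0,0,0,0.045])

```text
clock: 16.7
eef_pos: [0.5424, -0.1936, 0.0899]
tool_rot: [0.594, 0.805, 0.001, 0.0]
ft_force: [0.1, 3.0, 4.9]
grip_width: 0.0113
```

```bash
python3 -c "
from h import *
mean(4)"
```

```text
mean p [ 0.5424 -0.1936  0.0898] yaw 17.18 F [-0.3   2.94  5.22] T [0.826 0.094 0.077]
```

Request:
apply_moves(plan=[0,0,0,0,0,0.01,0,0,0,0,0,0.02,0,0,0,0,0,0.03,0,0,0,0,0,0.04,0,0,0,0,0,0.04])

```text
clock: 17.32
eef_pos: [0.5424, -0.1936, 0.0898]
tool_rot: [0.61, 0.793, 0.001, 0.0]
ft_force: [-0.4, 3.5, 5.3]
grip_width: 0.0112
```

```bash
python3 -c "
from h import *
mean(4)"
```

```text
mean p [ 0.5424 -0.1936  0.0899] yaw 14.89 F [0.01 4.16 5.33] T [0.837 0.07  0.08 ]
```

Request:
apply_moves(plan=[0,0,0,0,0,0.01,0,0,0,0,0,0.02,0,0,0,0,0,0.03,0,0,0,0,0,0.03])

```text
clock: 17.85
eef_pos: [0.5425, -0.1936, 0.0898]
tool_rot: [0.621, 0.783, 0.001, 0.0]
ft_force: [0.1, 3.5, 5.5]
grip_width: 0.0116
```

```bash
python3 -c "
from h import *
mean(4)"
```

```text
mean p [ 0.5425 -0.1936  0.0898] yaw 13.17 F [-0.28  3.26  5.07] T [0.842 0.035 0.051]
```

Request:
apply_moves(plan=[0,0,0,0,0,0.01,0,0,0,0,0,0.02,0,0,0,0,0,0.03,0,0,0,0,0,0.04,0,0,0,0,0,0.04])

```text
clock: 18.47
eef_pos: [0.5425, -0.1936, 0.0899]
tool_rot: [0.637, 0.771, 0.001, 0.0]
ft_force: [-0.2, 3.4, 4.4]
grip_width: 0.0115
```

```bash
python3 -c "
from h import *
mean(4)"
```

```text
mean p [ 0.5425 -0.1936  0.0899] yaw 10.88 F [-0.1   3.39  5.42] T [0.861 0.044 0.052]
```

Request:
apply_moves(plan=[0,0,0,0,0,0.01,0,0,0,0,0,0.02,0,0,0,0,0,0.03,0,0,0,0,0,0.04,0,0,0,0,0,0.04])

```text
clock: 19.08
eef_pos: [0.5426, -0.1936, 0.0899]
tool_rot: [0.652, 0.758, 0.001, 0.0]
ft_force: [-0.5, 4.0, 5.7]
grip_width: 0.0111
```

```bash
python3 v.py pics/b1.png .09;  python3 -c "
from h import *
mean(3)"
```

```text
mean p [ 0.5425 -0.1935  0.0898] yaw 8.59 F [-0.05  3.56  5.44] T [ 0.871 -0.041  0.105]
tip pred [261.43559645 293.04388015] sock [260.29829283 288.77086298]
row [-0.0011 -0.0007 -0.0001] [ 3.2000e-03  1.2000e-03 -1.6739e+00]
mean p [ 0.5426 -0.1935  0.0898] yaw 8.59 F [-0.04  3.13  5.25] T [0.895 0.002 0.142]
```

View pics/b1.png

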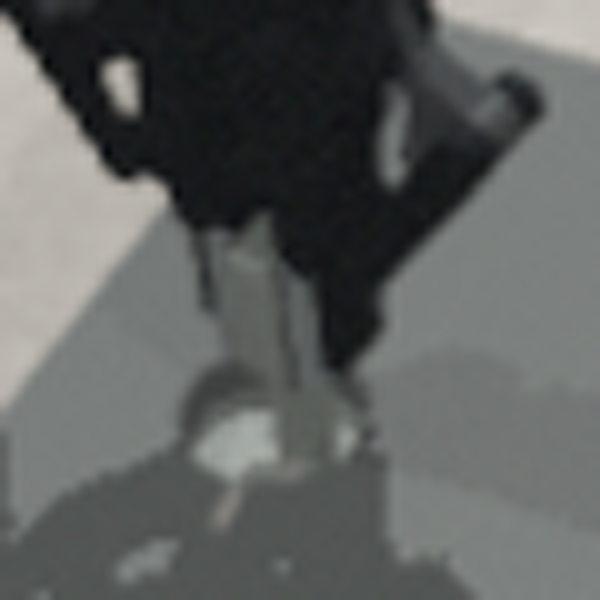

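Torque is up to 0.12–0.14, which looks like the stop. One more small turn should confirm it.

Request:
apply_moves(plan=[0,0,0,0,0,0.01,0,0,0,0,0,0.02,0,0,0,0,0,0.02])

```text
clock: 19.63
eef_pos: [0.5426, -0.1935, 0.0899]
tool_rot: [0.66, 0.751, 0.001, 0.0]
ft_force: [-0.1, 4.3, 4.3]
grip_width: 0.0113
```

```bash
python3 -c "
from h import *
mean(4)"
```

```text
mean p [ 0.5426 -0.1935  0.0898] yaw 7.45 F [0.33 3.94 5.69] T [0.886 0.01  0.111]
```

Request:
apply_moves(plan=[0,0,0,0,0,0.01,0,0,0,0,0,0.02,0,0,0,0,0,0.03,0,0,0,0,0,0.03])

```text
clock: 20.17
eef_pos: [0.5426, -0.1935, 0.0898]
tool_rot: [0.671, 0.742, 0.002, 0.0]
ft_force: [-0.4, 3.8, 4.4]
grip_width: 0.011
```

```bash
python3 -c "
from h import *
mean(6)"
```

```text
mean p [ 0.5426 -0.1935  0.0898] yaw 5.74 F [0.01 3.69 5.13] T [ 0.876 -0.006  0.209]
```

Torque is 0.21 N m, well over the 0.06 it takes to turn, so the stop is reached. I relax the side load and twist before releasing.

Request:
apply_moves(plan=[0.0003,0,0,0,0,-0.01,0.0005,0,-0.0002,0,0,-0.03,0.0005,0,-0.0003,0,0,-0.03])

```text
clock: 20.72
eef_pos: [0.5425, -0.1935, 0.0899]
tool_rot: [0.66, 0.752, 0.001, 0.001]
ft_force: [1.0, 4.3, 4.8]
grip_width: 0.0114
```

```bash
python3 -c "
from h import *
mean(5)"
```

```text
mean p [ 0.5425 -0.1935  0.0898] yaw 7.42 F [1.2  4.74 5.52] T [ 1.031 -0.335  0.074]
```

Request:
apply_moves(plan=[0.0004,0,-0.0003,0,0,0,0.0008,0,-0.0005,0,0,0,0.0008,0,-0.0005,0,0,0])

```text
clock: 21.22
eef_pos: [0.5425, -0.1934, 0.0899]
tool_rot: [0.66, 0.751, 0.001, 0.001]
ft_force: [3.2, 3.2, 2.7]
grip_width: 0.0112
```

```bash
python3 -c "
from h import *
mean(5)"
```

```text
mean p [ 0.5424 -0.1934  0.0899] yaw 7.4 F [4.44 2.21 1.99] T [ 0.628 -1.093  0.066]
```

Request:
apply_moves(plan=[0.0002,0.0005,0,0,0,0,0.0003,0.0008,0,0,0,0,0.0003,0.0008,0,0,0,0])

```text
clock: 21.72
eef_pos: [0.5424, -0.1933, 0.0899]
tool_rot: [0.66, 0.751, -0.0, 0.0]
ft_force: [3.9, 0.4, 3.5]
grip_width: 0.0114
```

```bash
python3 -c "
from h import *
mean(5)"
```

```text
mean p [ 0.5425 -0.1933  0.0899] yaw 7.38 F [3.86 0.83 3.16] T [ 0.163 -0.967  0.075]
```

Request:
apply_moves(plan=[0,0.0007,-0.0002,0,0,0,0,0.0015,-0.0003,0,0,0,0,0.0015,-0.0003,0,0,0])

```text
clock: 22.22
eef_pos: [0.5427, -0.1932, 0.0899]
tool_rot: [0.66, 0.751, -0.001, -0.0]
ft_force: [0.9, -1.1, 4.8]
grip_width: 0.0113
```

```bash
python3 -c "
from h import *
mean(5)"
```

```text
mean p [ 0.5427 -0.1932  0.0898] yaw 7.36 F [-0.29 -1.55  5.19] T [-0.401  0.12   0.042]
```

Side loads are down to about 1.5 N. Releasing.

Request:
apply_moves(plan=[0,0,0,0,0,0,0,0,0,0,0,0,0,0,0,0,0,0,0,0,0,0,0,0,0,0,0,0,0,0], grip=0.045)

```text
clock: 22.88
eef_pos: [0.5433, -0.1924, 0.0895]
tool_rot: [0.66, 0.751, -0.0, -0.001]
ft_force: [1.2, -0.8, 0.1]
grip_width: 0.0449
```

```bash
python3 v.py pics/b2.png .2; python3 -c "
from h import *
obs()"
```

```text
mean p [ 0.5435 -0.1925  0.0896] yaw 7.4 F [-0.02  0.17 -1.01] T [ 0.012  0.013 -0.01 ]
tip pred [262.08339267 293.02944428] sock [260.29829283 288.77086298]
row [-0.0019 -0.0019 -0.1102] [-1.0000e-04 -5.0000e-04 -1.6948e+00]
t 23.03 p [ 0.5436 -0.1926  0.0898] q [ 6.600e-01  7.512e-01 -1.000e-04 -2.000e-04] F [-0.26  0.43 -0.76] T [ 0.057  0.018 -0.026] g 0.045
```

View pics/b2.png

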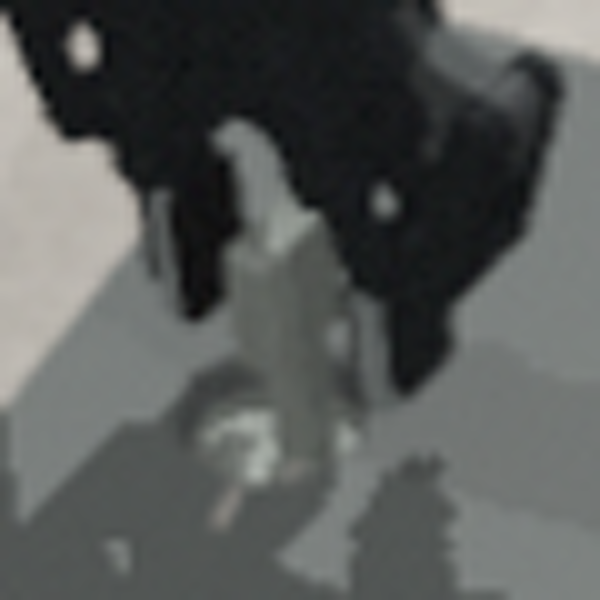

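Key stands free between the fingers. I raise the arm straight up, then go aside.

Request:
apply_moves(plan=[0,0,-0.01,0,0,0,0,0,-0.03,0,0,0,0,0,-0.06,0,0,0,0,0,-0.1,0,0,0,0,0,-0.14,0,0,0,0.04,0,-0.16,0,0,0,0.08,0,-0.16,0,0,0,0.12,0,-0.16,0,0,0,0.16,0,-0.16,0,0,0,0.2,0,-0.16,0,0,0,0.24,0,-0.16,0,0,0,0.24,0,-0.16,0,0,0])

```text
clock: 24.03
eef_pos: [0.5117, 0.0517, 0.2512]
tool_rot: [0.657, 0.754, 0.001, -0.001]
ft_force: [-1.0, -0.8, -0.4]
grip_width: 0.0447
```

```bash
cat > w.py <<'E'
from h import *
import sys
obs()
T=[optics.camera("top") for _ in range(3)];S=[optics.camera("scene") for _ in range(3)]
t=T[0];s=S[0]; tp=np.mean([x["pixels"] for x in T],0).astype(np.uint8);sp=np.mean([x["pixels"] for x in S],0).astype(np.uint8)
f=lambda im,x,y:cv2.resize(im[y:y+50,x:x+40],None,fx=10,fy=10,interpolation=cv2.INTER_CUBIC)
a=f(tp,372,228).astype(float);a=np.clip(a*1.5,0,255)
cv2.imwrite(sys.argv[1],np.hstack([a,f(sp,240,255)]).astype(np.uint8)[:,:,::-1])
cv2.imwrite("pics/full.png",sp[:,:,::-1])
E
python3 w.py pics/b3.png
```

```text
t 24.03 p [0.5117 0.0517 0.2512] q [ 6.569e-01  7.540e-01  1.500e-03 -7.000e-04] F [-1.01 -0.79 -0.44] T [-0.05  -0.019  0.001] g 0.0447
```

View pics/b3.png

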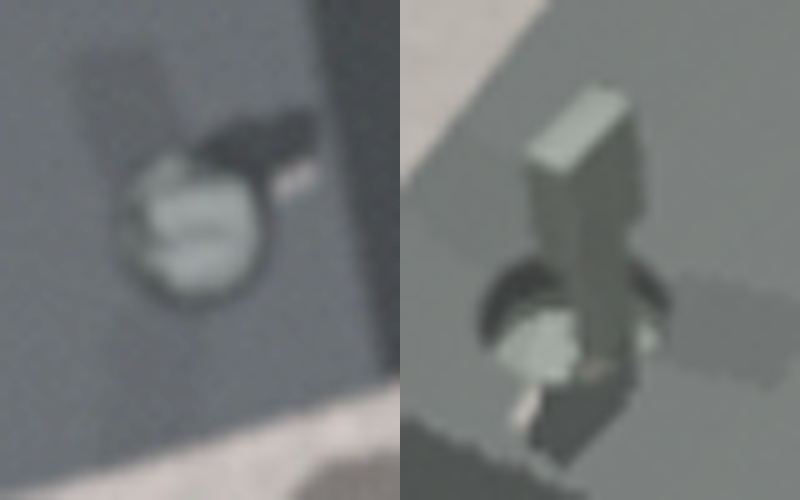

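View pics/full.png

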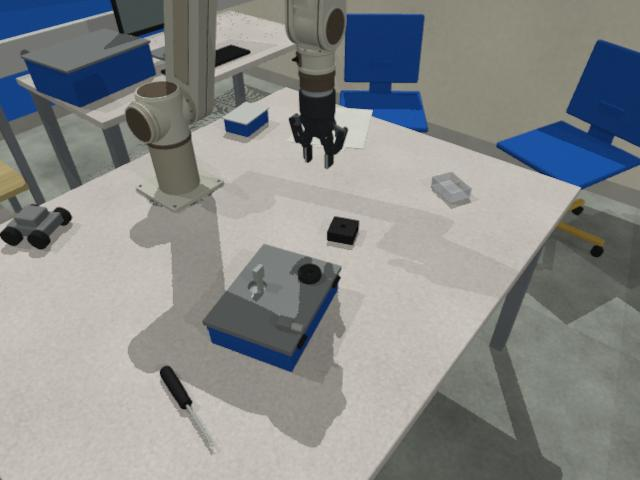

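```bash
python3 - <<'E'
from h import *
s=optics.camera("scene");t=optics.camera("top");im=s["pixels"].astype(float)
f=lambda u,v,z:onz(s,240+(u-400)/10-.45,255+v/10-.45,z)
# handle top corners (crop px)
C=[f(*p,.128) for p in((527,153),(560,172),(632,103),(598,87))]
C=np.array(C);print("top centre",C.mean(0))
for i in range(4):
    d=C[i]-C[i-1];print(np.linalg.norm(d).round(4),np.degrees(np.arctan2(d[1],d[0])).round(1))
sock=np.array([.542,-.1943]);L=f(593,370,.063)
d=L[:2]-sock;print("line",L,np.linalg.norm(d),np.degrees(np.arctan2(d[1],d[0])))
A=f(515,428,.075);B=f(535,393,.075);print("mark",A,B,np.degrees(np.arctan2(*(A-B)[1::-1])))
w=np.argwhere((im[...,0]-im[...,2]>4)); print([(x,y,im[y,x].tolist()) for y,x in w if 250<=x<=264 and 286<=y<=298])
for q in(0,.2,1.2,1.3,1.4):
    a=np.radians(16)-q; print(q,[ (proj(s,np.r_[sock+r*np.array([np.cos(a),np.sin(a)]),.063])-[240-.45,255-.45])*10+[400,0] for r in(.007,.01,.013)])
E
python3 w.py pics/b4.png
```

```text
top centre [ 0.54241552 -0.19490362  0.128     ]
0.0239 -83.6
0.0095 1.6
0.0246 97.0
0.0092 -174.0
line [ 0.54545028 -0.20266152  0.063     ] 0.00904541524148489 -67.57709181987501
mark [ 0.55347955 -0.23250468  0.075     ] [ 0.54953417 -0.22266872  0.075     ] -68.14339534438325
[(np.int64(259), np.int64(291), [115.0, 115.0, 110.0]), (np.int64(253), np.int64(294), [168.0, 167.0, 162.0]), (np.int64(252), np.int64(295), [174.0, 173.0, 167.0]), (np.int64(253), np.int64(295), [165.0, 163.0, 158.0]), (np.int64(251), np.int64(296), [161.0, 160.0, 156.0]), (np.int64(252), np.int64(296), [179.0, 176.0, 170.0]), (np.int64(252), np.int64(297), [148.0, 148.0, 142.0])]
0 [array([636.93760208, 350.10858783]), array([649.04413888, 353.94679694]), array([661.17164874, 357.79165528])]
0.2 [array([633.33744058, 354.18291123]), array([643.90962393, 359.77919029]), array([654.50798538, 365.38932646])]
1.2 [array([604.60963243, 364.37956853]), array([602.81379682, 374.39371243]), array([601.01026813, 384.45075531])]
1.3 [array([601.44329188, 364.20370144]), array([598.28100461, 374.14124734]), array([595.10530375, 384.12094574])]
1.4 [array([598.35097638, 363.79668902]), array([593.85469056, 373.55720538]), array([589.33971417, 383.35829517])]
t 24.43 p [0.513  0.0439 0.25  ] q [ 6.610e-01  7.504e-01 -1.000e-04  0.000e+00] F [-0.83 -0.09  0.17] T [0.089 0.031 0.004] g 0.0447
```

View pics/b4.png

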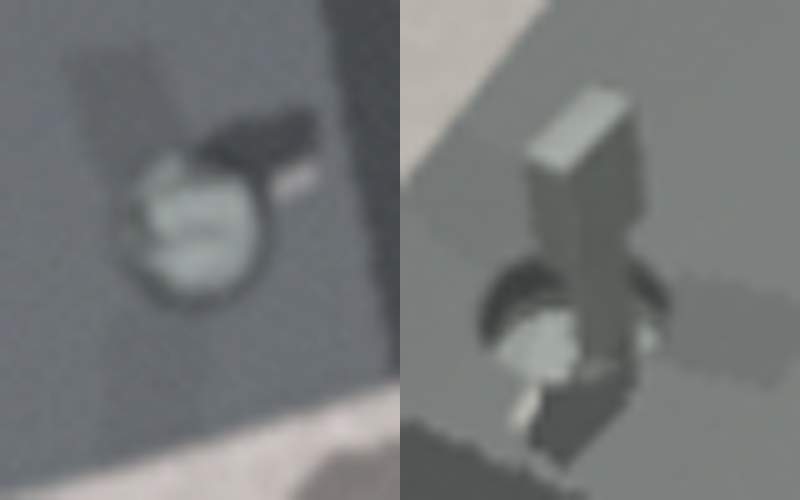

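The white line is at (593,370) in the crop and I predicted (594,374) for 1.4 rad. It faces the mark, and the key is upright. I'm handing in.

```bash
python3 -c "
from h import *
bot.job_done();obs()"
```

```text
the job is handed in; nothing more can be done
the job is handed in; nothing more can be done
```

The case is locked. I took the key from its stand, pushed it fully home in the off-centre socket, turned it clockwise to the stop and left it standing upright. I handed in at about 24.5 s, with the gripper well clear of everything.

**Socket and fit:** Both cameras put the socket near (0.542, -0.195). The key dropped in without contact, so I needed no search. It met the socket floor with about 5 N at a tool height of 89.9 mm, against 90 mm expected.

**Turning:** The turning torque stayed around 0.03–0.08 N m and rose to about 0.21 N m at the stop. Side forces averaged at most about 5 N. I eased them to about 1.5 N before letting go.

**Last checks:**
- **Lock angle:** The core's white line points at -67.6° and the lid's mark at -68.1°, which agrees with 1.4 rad.
- **Key upright:** The handle's top is within about 1 mm of the point above the socket.
- **Other things:** The screwdriver, wheel, motor and parts box look undisturbed in the last scene picture. I judged this by eye and did not measure it.

**What disagreed:**
- The stop came about 5–8° of hand turn later than I worked out.
- The key's handle reads about 15° ahead of the core, while the play allows only about 11.5°. I put both down to twist in the finger pads and pixel error.
- One move call was refused because I miscounted its numbers; nothing moved.
- The call after hand-in returned only that the job was in, so I have no state reading from after it.

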